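# Pack the microscope objectives for transit

## Task

The closed black objective cans on the bench look alike, but some hold an objective and the others are empty: lift them to feel which are heavy. Open the carrier by turning both keepers outward and lifting the hold-down bar off, stand every full can on the carrier's raised deck and every empty one upright in the shallow tray, then lay the bar back over the cans, down in the saddles at both ends, and turn both keepers fully over it again. Leave the wash bottle and the buffer bottle behind the carrier as they are.

Things in the scene. Friction and masses are not known exactly. Their poses are not given: they have to be found in the camera images.
- can_1: closed black screw canister for an objective, 35 mm in diameter, 62 mm tall, upright; origin at the centre of its underside, z up along it. All cans look the same. One that holds an objective weighs about 200 to 280 g, an empty one about 40 to 55 g. May be absent
- can_2: closed black screw canister for an objective, 35 mm in diameter, 62 mm tall, upright; origin at the centre of its underside, z up along it. All cans look the same. One that holds an objective weighs about 200 to 280 g, an empty one about 40 to 55 g. May be absent
- can_3: closed black screw canister for an objective, 35 mm in diameter, 62 mm tall, upright; origin at the centre of its underside, z up along it. All cans look the same. One that holds an objective weighs about 200 to 280 g, an empty one about 40 to 55 g. May be absent
- can_4: closed black screw canister for an objective, 35 mm in diameter, 62 mm tall, upright; origin at the centre of its underside, z up along it. All cans look the same. One that holds an objective weighs about 200 to 280 g, an empty one about 40 to 55 g. May be absent
- can_5: closed black screw canister for an objective, 35 mm in diameter, 62 mm tall, upright; origin at the centre of its underside, z up along it. All cans look the same. One that holds an objective weighs about 200 to 280 g, an empty one about 40 to 55 g. May be absent
- can_6: closed black screw canister for an objective, 35 mm in diameter, 62 mm tall, upright; origin at the centre of its underside, z up along it. All cans look the same. One that holds an objective weighs about 200 to 280 g, an empty one about 40 to 55 g. May be absent
- carrier: fixed aluminium transit carrier, 104 mm deep (its x) and 260 mm long (its y); origin at the centre of its underside on the bench, z up. A raised narrow deck runs along it over x = 0 between two end cheeks at y = +107 and -107 mm (14 mm thick, 96 mm deep, 114 mm high). A bail handle sticks out 28 mm from each cheek, 60 mm above the bench
- carrier_deck (a point): centre of the deck's top, 50 mm above the bench, axes as the carrier's. Deck 200 mm long in y; 43 mm wide between two lips 5 mm high. A can standing on it reaches to 112 mm above the bench, 2 mm below the seated bar
- saddle_left (a point): middle of the floor of the open-topped saddle on the cheek at +y: 114 mm above the bench, 20 mm wide (x) at the floor between two prongs, upright to 122 mm, then flaring to 28 mm at 126 mm; the prongs are 12 mm long in y
- saddle_right (a point): the same on the cheek at -y
- bar: loose aluminium hold-down bar, 0.2 kg, in its saddles at the start; 258 mm long (its y); origin at the centre of its underside, z up. Middle part 190 x 26 x 10 mm, then at each end a tongue 14 mm wide, 34 mm long. Black grip ridge on its middle, 14 x 64 mm, top at 31 mm. Seated: tongues on the saddle floors, middle part between the prongs, 6 mm play lengthwise, 3 mm sideways; either way round
- clear_bench (a point): middle of a patch of bare bench, 90 mm wide and 290 mm deep, between the cans and the microscope, at bench height: room to lay the bar aside, its length along the carrier's x
- tray: fixed shallow steel tray for empty cans, 120 mm (its x) by 105 mm (its y), 18 mm high, walls and floor 3 mm thick; origin at the centre of its underside
- keeper_left (a joint): angle of the turn-button keeper on the carrier's cheek at +y: 0 = turned over the saddle (arm pointing to the carrier's +x, lying 4 mm above the seated bar's tongue), up to 1.6 = open (arm pointing outward, to the carrier's +y). Vertical hinge at carrier x = -34 mm, y = +107 mm; stays where it is left, moves lightly
- keeper_right (a joint): the same on the cheek at -y: 0 = over the saddle (arm to the carrier's +x), 1.6 = open (arm to the carrier's -y). Vertical hinge at carrier x = -34 mm, y = -107 mm
- keeper_left_knob (a point): centre of the top of the black round knob on the left keeper's arm, 155 mm above the bench; knob 14 mm in diameter, 22 mm tall above the arm, 49 mm from the hinge
- keeper_right_knob (a point): the same for the right keeper
- wash_bottle: white wash bottle, 62 mm in diameter, 198 mm tall, standing behind the carrier; origin at its underside. Not to be disturbed
- buffer_bottle: white bottle with blue cap, 50 mm in diameter, 94 mm tall, behind the carrier; origin at the centre of its underside. Not to be disturbed
There are look-alikes about, which are no part of the job. Leave any green, purple or turquoise look-alike of the can_6 alone.

How it is judged:
By the outcome, as a careful person would: the job done as asked, in the order asked, and still so for the second after the job is handed in, with the robot touching nothing.
Of can_1, can_2, can_3, can_4, can_5, can_6 only 3 to 5 are there at a start; the rules pass over those that are not, and their reading is None.
At some moment in a run one of bar may be knocked a few centimetres aside while the robot is not near it.
It also fails if it takes over 210 s, if anything falls off the work surface, if the arm or the gripper's body presses on something with over 40 N, if the wrist force passes 120 N, or if a joint passes its speed limit or range.

## Robot

A 6-joint arm with a two-finger parallel gripper is mounted at the origin on a cart in front of the work surface, level with it; the furniture and walls round the work are solid. World frame = base frame: x ahead of the robot, y to its left, z up, the work surface at z = 0. Lengths are in m, angles in rad, forces in N, time in s.
With the tool pointing down it reaches from about 0.225 to 0.875 m from the base axis. Payload 3.4 kg.
Tool frame: the origin (TCP) lies between the finger pads; the fingertips stand 19 mm ahead of it and the grasp point (between the pads) is the TCP; z points along the fingers, y is the line along which they close (so a half turn about z gives the same grasp; the last joint's range is limited). The gripper opens to 85 mm and grips with 20 to 120 N. Pads are 22 mm wide; open, the fingers measure 114 mm over their backs; the gripper's body (76 mm by 85 mm) begins 54 mm behind the grasp point. The pads swing forward as they close: fully open they stand 13 mm farther back than shut.
Start: joints at [1.009, 0.276, 1.505, -0, 1.361, -0.121], TCP at [0.245, 0.52, 0.25] pointing down, gripper open.
Joint ranges: [-2.89, 2.89], [-0.75, 2.08], [0.22, 2.7], [-1.18, 4.32], [0.11, 2.71], [-2.7, 2.7]. Speed limits (rad/s): [2.57, 2.57, 3.14, 3.14, 3.14, 3.14].

## Interface

Orientations are given as [roll, pitch, yaw] about the fixed x, y, z axes, in that order (R = Rz(yaw) Ry(pitch) Rx(roll)).
In Python, from bench import ctrl gives the robot as it stands. Calls block until the motion is done:
- ctrl.movep(position, orientation): joint-space move of the TCP to a pose.
- ctrl.servo_line(position, orientation=None, v=0.15, f_stop=None): straight line of the TCP; orientation=None keeps the orientation; v is the mean speed in m/s. With f_stop (N) it stops when the force on the tool has changed by that much, and returns True; else False.
- ctrl.set_joints(angles): joint-space move.
- ctrl.set_gripper(opening, effort=None): finger opening in m; effort is the grip in N (None keeps the last); returns when the fingers have stopped.
- ctrl.hold(seconds).
- ctrl.inverse_kinematics(position, orientation): joint angles nearest the present ones, or None.
- ctrl.capture(name): name is "side" or "top" or "wrist"; returns the picture (384x512x3 uint8, red, green, blue); there is no depth.
- ctrl.camera_params(name): a dict with "vfov" (degrees; the focal length in pixels is half the picture's height over the tangent of half this angle, whatever the lens; pixels are square), "cx", "cy" (the principal point, pixels), "position" and "rotation" of the camera in the world. Camera axes: x right, y down, z forward; pixel columns grow to the right and rows downward; lengths in m; the calibration is good to about 2 mm. A picture is of the moment at which its call begins: read the wrist's pose just before it. camera_params takes no time and is no camera call; for the wrist camera it gives the pose at the moment of the call.
A pose or a line that the arm cannot do raises ctrl.PlanningError and nothing moves.
- ctrl.close_job(): hands the job in; it is judged then, once.
Readings, each from a call of its own:
- ctrl.current_clock(): time.
- ctrl.current_joint_positions(): joint angles.
- ctrl.current_qd(): joint speeds.
- ctrl.current_tau(): joint torques, N m.
- ctrl.current_position(): TCP position.
- ctrl.current_tcp_rot(): TCP orientation.
- ctrl.current_contact_force(): force on the tool from outside, world axes, zero at the start.
- ctrl.current_torque(): the same for the moment, N m.
- ctrl.current_width(): finger opening in m.
- ctrl.current_grip_force(): force on a finger pad.
Only numpy, scipy, OpenCV 4.12 (cv2) and the standard library are available. Lean on these libraries where they do the work, as an engineer would, in place of code of your own. Each camera call takes 0.05 s, during which the arm holds its last target. There are 200 camera calls.

## Working session

There is one attempt and no reset: what is moved stays moved. The work goes in short steps, each a Python script; the robot and the scene stay as the last script left them, time stands still between calls to the robot, and variables do not carry over. Pictures are saved under pics/ and viewed, at most 14 in all, crops included, and the job is handed in when it is done.

```bash
mkdir -p pics; ls; python3 - <<'E'
from bench import ctrl
import cv2,numpy as np
ims=[]
for n in("side","top"):
    im=ctrl.capture(n); cv2.imwrite(f"pics/{n}0.png",im[:,:,::-1]); p=ctrl.camera_params(n)
    print(n,p)
im=ctrl.capture("wrist");cv2.imwrite("pics/wrist0.png",im[:,:,::-1]);print(ctrl.camera_params("wrist"),ctrl.current_clock())
for n in("side","top"):
    i=cv2.imread(f"pics/{n}0.png"); cv2.imwrite(f"pics/{n}0b.png",cv2.resize(i,(800,600),interpolation=cv2.INTER_CUBIC))
E
```

```text
pics
side {'vfov': 42.543821185792154, 'cx': 261.2235069383809, 'cy': 182.07874105504825, 'position': array([ 0.14819874, -0.82357882,  0.69301352]), 'rotation': array([-2.04369904, -0.01153034, -0.33130476])}
top {'vfov': 53.3285066942003, 'cx': 256.2098841932089, 'cy': 187.7307658188288, 'position': array([0.45827884, 0.25440763, 0.95397331]), 'rotation': array([-3.01885658, -0.00347577, -1.54193976])}
{'vfov': 60.1422137130072, 'cx': 253.7610352366885, 'cy': 191.22870600978834, 'position': array([0.17787382, 0.55225813, 0.37335706]), 'rotation': array([2.84716082e+00, 3.67336874e-04, 1.12892089e+00])} 0.15
```

View pics/top0b.png

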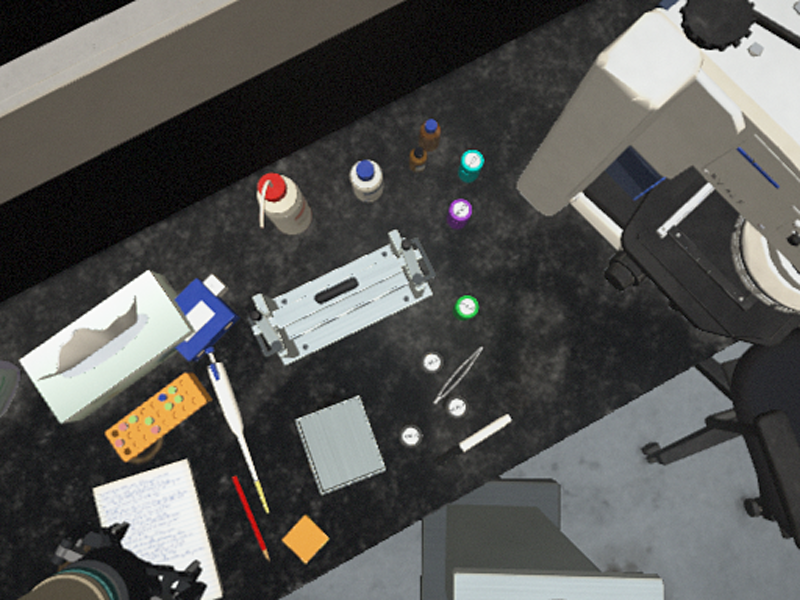

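View pics/side0b.png

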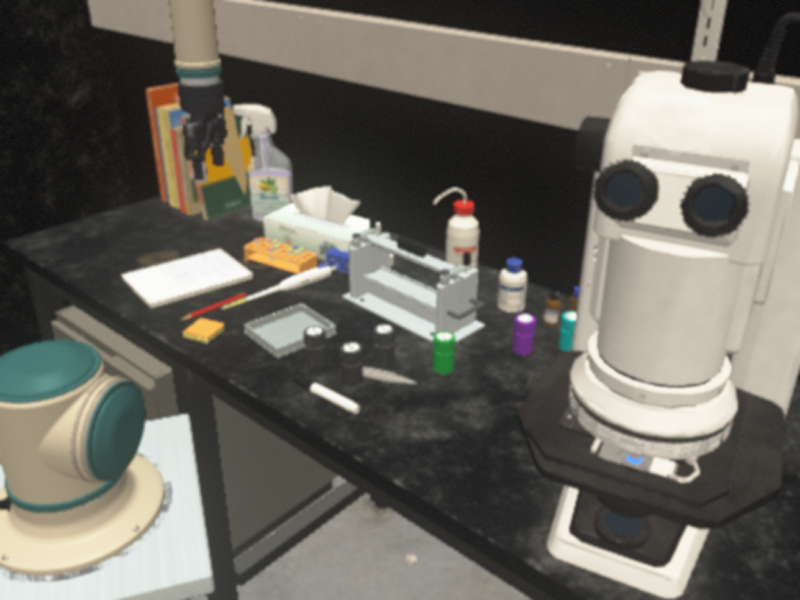

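The top view shows three black cans with white-labelled lids at (432,362), (457,407) and (411,436) in the 800-px image. It also shows the carrier centred near (345,300), the tray near (341,445), and the green, purple and turquoise look-alikes. I'll look at the carrier, then the cans, with the wrist camera from two places each.

```bash
cat > h.py <<'E'
from bench import ctrl
import cv2,numpy as np
from scipy.spatial.transform import Rotation as Ro
def cam(name,p=None):
    p=p or ctrl.camera_params(name); f=192/np.tan(np.radians(p["vfov"]/2))
    return dict(f=f,cx=p["cx"],cy=p["cy"],t=np.array(p["position"]),R=Ro.from_euler("xyz",p["rotation"]).as_matrix())
def ray(c,u,v):
    d=c["R"]@np.array([(u-c["cx"])/c["f"],(v-c["cy"])/c["f"],1]); return d/np.linalg.norm(d)
def plane(c,u,v,z):
    d=ray(c,u,v); return c["t"]+d*(z-c["t"][2])/d[2]
def proj(c,P):
    q=c["R"].T@(np.array(P)-c["t"]); return np.array([c["f"]*q[0]/q[2]+c["cx"],c["f"]*q[1]/q[2]+c["cy"]])
def tri(obs):
    A=np.zeros((3,3));b=np.zeros(3)
    for c,u,v in obs:
        d=ray(c,u,v);M=np.eye(3)-np.outer(d,d);A+=M;b+=M@c["t"]
    X=np.linalg.solve(A,b); return X,[np.linalg.norm((np.eye(3)-np.outer(ray(c,u,v),ray(c,u,v)))@(X-c["t"]))*1e3 for c,u,v in obs]
def down(yaw): return [np.pi,0,yaw]
def snap(tag,name="wrist",big=True):
    c=cam(name); im=ctrl.capture(name)[:,:,::-1].copy(); cv2.imwrite(f"pics/{tag}.png",im)
    if big: cv2.imwrite(f"pics/{tag}_b.png",cv2.resize(im,(800,600),interpolation=cv2.INTER_CUBIC))
    np.save(f"pics/{tag}.npy",c,allow_pickle=True); return im,c
def load(tag): return cv2.imread(f"pics/{tag}.png"),np.load(f"pics/{tag}.npy",allow_pickle=True).item()
E
python3 - <<'E'
from h import *
print(ctrl.current_tcp_rot(),ctrl.current_position())
c=cam("top");s=.64
for n,u,v,z in[("canA",432,362,.062),("canB",457,407,.062),("canC",411,436,.062),("carr",337,291,.145),("L",262,310,.12),("R",400,245,.12),("tray",341,445,.01),("wash",272,184,.198),("buf",365,170,.094)]:
    print(n,plane(c,u*s,v*s,z).round(3))
g=plane(c,337*s,291*s,.14)
yaw=ctrl.current_tcp_rot()[2]
w=cam("wrist");off=w["t"]-ctrl.current_position();print("off",off)
for k,(y,dx,dy) in enumerate([(yaw,-.08,.06),(yaw,.0,-.02)]):
    try:
        ctrl.movep([g[0]+dx,g[1]+dy,.40],down(y)); im,c=snap(f"w{k}"); print(ctrl.current_position(),c["t"])
    except ctrl.PlanningError as e: print(k,e)
print(ctrl.current_clock())
E
```

```text
[-3.14026416e+00 -1.73317555e-04  2.70078369e+00] [0.24515017 0.51972822 0.24965244]
canA [0.467 0.205 0.062]
canB [0.402 0.166 0.062]
canC [0.359 0.233 0.062]
carr [0.559 0.341 0.145]
L [0.532 0.447 0.12 ]
R [0.63  0.257 0.12 ]
tray [0.336 0.339 0.01 ]
wash [0.69  0.426 0.198]
buf [0.748 0.312 0.094]
off [-0.06727635  0.03252991  0.12370462]
[0.47802852 0.40222159 0.39900068] [0.41115012 0.43437488 0.52296715]
[0.55862514 0.32225056 0.399533  ] [0.49202801 0.35401581 0.52301568]
1.9333
```

View pics/w0_b.png

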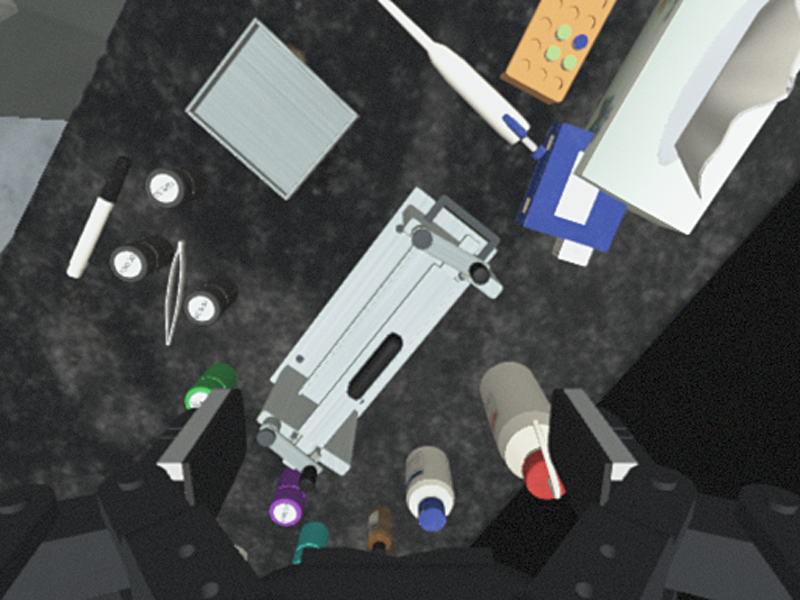

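View pics/w1_b.png

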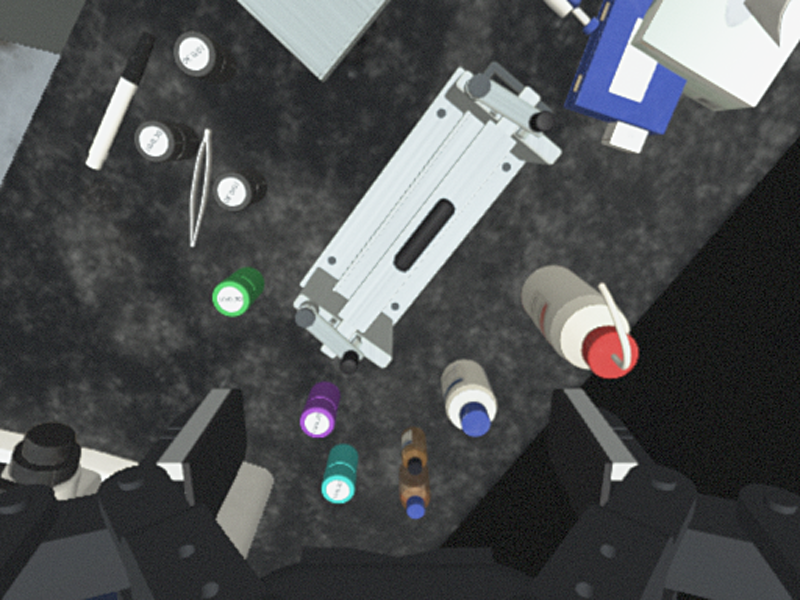

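w1 shows the left keeper's pivot at (480,84) and knob at (541,121), and the right one's at (306,317) and (348,360). The grip ridge is at (424,235), and the can lids at (195,54), (155,141) and (234,190). Next I'll triangulate these across w0, w1 and top.

```bash
python3 - <<'E'
from h import *
i0,c0=load("w0");i1,c1=load("w1");it=cv2.imread("pics/top0.png");ct=cam("top");i_s=cv2.imread("pics/side0.png");cs=cam("side")
def blob(im,u,v,lo,hi,r=14):
    u,v=int(u),int(v);g=im.astype(int); x0,y0=max(u-r,0),max(v-r,0)
    p=g[y0:v+r+1,x0:u+r+1];m=((p.max(2)>=lo)&(p.max(2)<=hi)).astype(np.uint8)
    n,l,s,cen=cv2.connectedComponentsWithStats(m)
    k=min(range(1,n),key=lambda k:np.hypot(*(cen[k]-[u-x0,v-y0]))-(s[k,4]>8)*5)
    return cen[k][0]+x0,cen[k][1]+y0,s[k,4]
S=.64
P={"canA":[(204,306),(234,190),(432,362)],"canB":[(129,262),(155,141),(457,407)],"canC":[(165,187),(195,54),(411,436)],
"ridge":[(376,366),(424,235),(337,291)],"knobL":[(480,272),(541,121),None],"knobR":[(308,478),(348,360),None]}
for n,ps in P.items():
    lo,hi=(170,256) if n[:3]=="can" else (0,60)
    r=10 if n[:3]=="kno" else 16
    ob=[];ar=[]
    for im,c,p in zip((i0,i1,it),(c0,c1,ct),ps):
        if p is None: continue
        u,v,a=blob(im,p[0]*S,p[1]*S,lo,hi,r);ob.append((c,u,v));ar.append((round(u/S),round(v/S),a))
    X,e=tri(ob);print(n,X.round(4),np.round(e,1),ar)
H={"pivL":[(422,237),(480,84)],"pivR":[(266,437),(306,317)],"h3":[(300,358),(332,260)],"knobLh":[(480,272),(541,121)],"knobRh":[(308,478),(348,360)],
"trayL":[(256,20),None],}
for n,(a,b) in H.items():
    if b: X,e=tri([(c0,a[0]*S,a[1]*S),(c1,b[0]*S,b[1]*S)]);print(n,X.round(4),np.round(e,1))
hs=np.array([plane(c1,u*S,v*S,.008) for u,v in [(442,113),(506,166),(332,260),(395,307)]]);print("holes",hs.round(4),hs.mean(0))
t=np.array([plane(c0,u*S,v*S,.018) for u,v in [(256,19),(358,117),(289,199),(188,110)]]);print("tray",t.round(4),t.mean(0))
def crop(im,u,v,w=80,h=60,k=5): 
    u,v=int(u*S),int(v*S);return cv2.resize(im[max(v-h//2,0):max(v-h//2,0)+h,u-w//2:u+w//2],None,fx=k,fy=k,interpolation=cv2.INTER_CUBIC)
cv2.imwrite("pics/cr.png",np.vstack([np.hstack([crop(i1,505,105),crop(i1,330,335)]),np.hstack([crop(i0,450,250),crop(i0,290,450)])]))
E
```

```text
canA [0.4671 0.2054 0.0609] [0.3 0.3 0.6] [(201, 308, np.int32(207)), (231, 191, np.int32(261)), (431, 362, np.int32(81))]
canB [0.4023 0.1671 0.0614] [0.4 0.4 0.8] [(127, 264, np.int32(227)), (153, 141, np.int32(286)), (456, 407, np.int32(83))]
canC [0.3588 0.2344 0.0619] [0.4 0.4 0.7] [(164, 188, np.int32(257)), (193, 53, np.int32(323)), (410, 436, np.int32(83))]
ridge [0.5607 0.3451 0.1385] [1.8 3.  1.3] [(374, 366, np.int32(404)), (428, 237, np.int32(145)), (335, 291, np.int32(122))]
knobL [0.5236 0.4522 0.141 ] [2.4 2.4] [(478, 271, np.int32(65)), (546, 124, np.int32(136))]
knobR [0.6256 0.2511 0.1486] [0.2 0.2] [(308, 480, np.int32(161)), (351, 362, np.int32(117))]
pivL [0.4814 0.4229 0.135 ] [0.4 0.4]
pivR [0.5799 0.2333 0.1374] [0.5 0.5]
h3 [0.5671 0.2463 0.0091] [0. 0.]
knobLh [0.5223 0.4512 0.1429] [0.3 0.3]
knobRh [0.6241 0.2504 0.1475] [0.8 0.8]
holes [[0.4863 0.404  0.008 ]
 [0.5568 0.4403 0.008 ]
 [0.5673 0.2461 0.008 ]
 [0.6399 0.2825 0.008 ]] [0.56256216 0.34322395 0.008     ]
tray [[0.2649 0.3673 0.018 ]
 [0.3756 0.4119 0.018 ]
 [0.414  0.3186 0.018 ]
 [0.3036 0.2736 0.018 ]] [0.3395332  0.34284626 0.018     ]
```

View pics/cr.png

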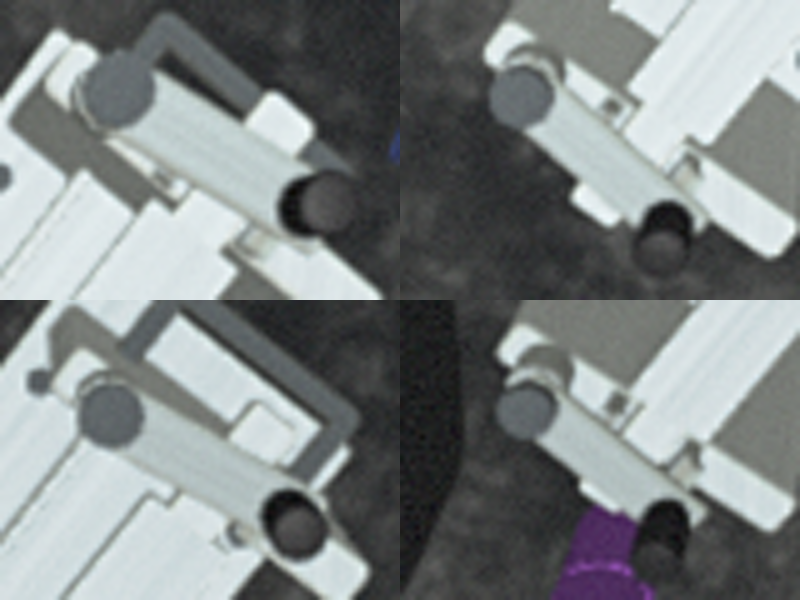

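The crops show both keepers closed over the tongues, with knob tops at about (348.5,77.5) and (223.3,234) in w1 and (307.5,176) and (197.3,307) in w0, native pixels. Next: knob angles, and the obstacles around the bare bench in the carrier frame.

```bash
cat >> h.py <<'E'
C0=np.array([.561,.3435]);CY=.479
RC=np.array([[np.cos(CY),-np.sin(CY)],[np.sin(CY),np.cos(CY)]])
def W(x,y): return C0+RC@np.array([x,y])
def L(p): return RC.T@(np.array(p)[:2]-C0)
E
python3 - <<'E'
from h import *
c0=load("w0")[1];c1=load("w1")[1];ct=cam("top")
for n,a,b in[("knobL",(307.5,176),(348.5,77.5)),("knobR",(197.3,307),(223.3,234)),("pivL",(270,153),(306.5,55)),("pivR",(170,280),(195.3,203))]:
    X,e=tri([(c0,*a),(c1,*b)]);print(n,X.round(4),np.round(e,1),(L(X)*1e3).round(1))
S=.64
for n,u,v,z in[("canA",432,362,.061),("canB",457,407,.061),("canC",411,436,.061),("green",467,306,.062),("purple",460,211,.062),("turq",472,160,.062),("tweezTop",482,348,.005),("tweezBot",435,402,.005),("scopeKnob.05",610,272,.05),("scopeKnob.15",610,272,.15),("base0",578,198,.03),("base",612,240,.03),("arm",520,188,.3),("armlo",545,214,.3),("edge",600,393,0),("edge2",720,340,0)]:
    X=plane(ct,u*S,v*S,z);print(n,X.round(3),(L(X)*1e3).round(0))
for u,v,n in[(525,604,"")]:pass
im=cv2.imread("pics/top0.png")
# patch candidates: outline in carrier frame
for cx,cy in[(-.06,-.22),(-.10,-.235)]:
    q=[proj(ct,[*W(cx+a,cy+b),0]) for a,b in[(-.145,-.045),(.145,-.045),(.145,.045),(-.145,.045)]]
    cv2.polylines(im,[np.int32(np.round(q))],True,(0,0,255) if cx==-.06 else (0,255,255),1)
cv2.imwrite("pics/patch.png",cv2.resize(im[60:330,240:500],None,fx=2.2,fy=2.2,interpolation=cv2.INTER_CUBIC))
E
```

```text
knobL [0.5222 0.4506 0.1521] [0.2 0.2] [ 15.  112.9]
knobR [0.6316 0.2457 0.138 ] [0.1 0.1] [  17.5 -119.4]
pivL [0.4824 0.422  0.1353] [0.1 0.1] [-33.6 105.8]
pivR [0.5797 0.233  0.1381] [0.3 0.3] [ -34.3 -106.7]
canA [0.467 0.204 0.061] [-147.  -80.]
canB [0.402 0.166 0.061] [-222.  -84.]
canC [0.359 0.233 0.061] [-231.   -5.]
green [0.552 0.154 0.062] [ -95. -164.]
purple [0.698 0.167 0.062] [  40. -220.]
turq [0.779 0.15  0.062] [ 104. -273.]
tweezTop [0.492 0.123 0.005] [-163. -164.]
tweezBot [0.406 0.195 0.005] [-206.  -60.]
scopeKnob.05 [ 0.612 -0.066  0.05 ] [-143. -387.]
scopeKnob.15 [ 0.595 -0.03   0.15 ] [-142. -348.]
base0 [ 0.733 -0.024  0.03 ] [ -16. -405.]
base [ 0.667 -0.077  0.03 ] [-100. -422.]
arm [0.663 0.123 0.3  ] [ -11. -243.]
armlo [0.633 0.095 0.3  ] [ -50. -254.]
edge [ 0.427 -0.065  0.   ] [-307. -301.]
edge2 [ 0.516 -0.258  0.   ] [-317. -513.]
```

View pics/patch.png

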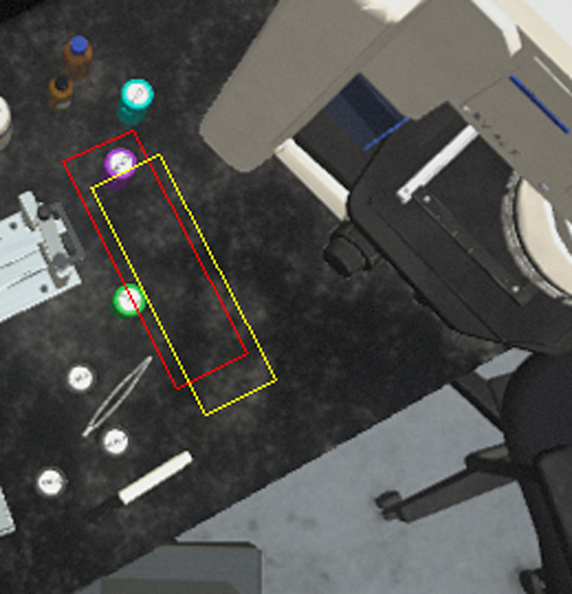

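Both keepers are closed. A clear strip for the bar lies around carrier (-150, -250) mm. Opening the keepers now with a caging grasp.

```bash
cat >> h.py <<'E'
def turn(side,a0,a1,z=.157,n=7,r=.049,width=.018):
    s=1 if side=="L" else -1; off=0 if s>0 else np.pi
    def at(a,zz): return [*W(-.034+r*np.cos(a),s*(.107+r*np.sin(a))),zz],down(CY+s*a+off)
    ctrl.set_gripper(.030,20)
    p,o=at(a0,.21); ctrl.movep(p,o)
    hit=ctrl.servo_line(*at(a0,z),v=.08,f_stop=8); print("down hit",hit,ctrl.current_position()[2])
    if hit: return False
    ctrl.set_gripper(width)
    for a in np.linspace(a0,a1,n)[1:]: ctrl.servo_line(*at(a,z),v=.12)
    print(side,"F",np.round(ctrl.current_contact_force(),1),"w",ctrl.current_width(),"t",ctrl.current_clock())
    ctrl.set_gripper(.034); p,o=at(a1,.21); ctrl.servo_line(p,o,v=.15); return True
E
python3 - <<'E'
from h import *
c1=load("w1")[1]
for k,uv in(("L",(348.5,77.5)),("R",(223.3,234))): print(k,(L(plane(c1,*uv,.155))*1e3).round(1))
ctrl.movep([.50,.40,.30],down(2.0))
if turn("L",.10,1.55):
    ctrl.servo_line([.50,.40,.28]); turn("R",.10,1.55)
ctrl.servo_line([*W(-.08,-.03),.40],down(2.7),v=.3); snap("w2"); print(ctrl.current_clock())
E
```

```text
L [ 14.6 112.4]
R [  14.2 -112.3]
down hit False 0.15739117338925349
L F [ 0.8  0.  -0. ] w 0.018179256025269253 t 8.0833
down hit False 0.15736676727887666
R F [-0.7 -0.   1.2] w 0.01785819383981918 t 14.95
16.725
```

View pics/w2_b.png

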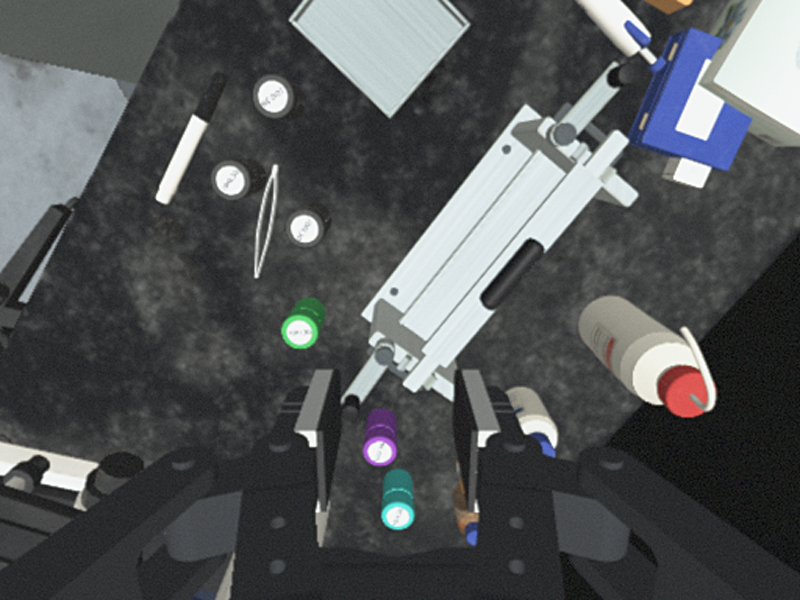

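Both keepers point outward, and the bar lies free in its saddles with its ridge at (512,272). Lifting the bar off and laying it on the clear strip.

```bash
python3 - <<'E'
from h import *
ctrl.set_gripper(.04,60)
p=W(0,0); o=down(CY+np.pi/2)
ctrl.movep([*p,.22],o)
hit=ctrl.servo_line([*p,.147],v=.08,f_stop=8); print(hit,ctrl.current_position())
f0=ctrl.current_contact_force()
ctrl.set_gripper(0,60); print("w",ctrl.current_width(),ctrl.current_grip_force())
ctrl.servo_line([*p,.20],v=.08); ctrl.servo_line([*p,.26],v=.15); ctrl.hold(.2)
print("dF",ctrl.current_contact_force()-f0,"w",ctrl.current_width())
q=W(-.15,-.25); m=(p+q)/2
ctrl.servo_line([*q,.26],down(CY),v=.2)
print(ctrl.current_joint_positions().round(2))
hit=ctrl.servo_line([*q,.030],v=.1,f_stop=6); print(hit,ctrl.current_position(),ctrl.current_clock())
ctrl.set_gripper(.04,20)
ctrl.servo_line([*q,.2],v=.2)
ctrl.movep([*W(-.2,-.03),.36],down(2.7)); snap("w3"); snap("t3","top"); print(ctrl.current_clock())
E
```

```text
False [0.56142038 0.34372112 0.14761642]
w 0.012182450281490164 60.26027798652649
dF [-0.03334767  0.22355592 -2.16804569] w 0.012657377593346375
[-0.03  0.23  1.55  0.    1.37  1.06]
True [0.5429392  0.05245589 0.03394541] 24.5667
27.65
```

View pics/w3_b.png

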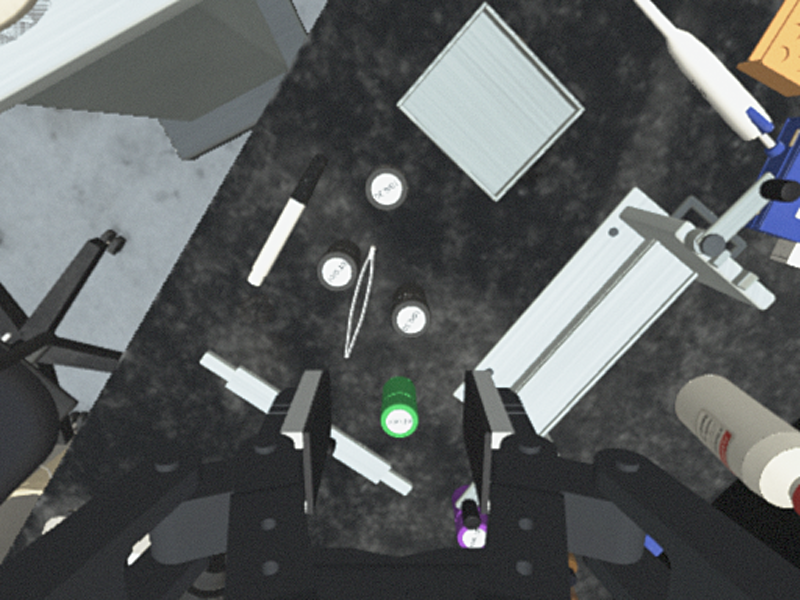

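The bar lies on the clear strip, away from everything, and the deck is empty. Weighing each can and placing it straight away.

```bash
cat > cans.py <<'E'
from h import *
h=.044; o=down(CY+np.pi/2)
tr=np.array([.3395,.3428]); ta=.383; ty=np.array([-np.sin(ta),np.cos(ta)])
deck=[W(0,y) for y in(-.06,.06,0)]; tray=[tr-ty*.026,tr+ty*.026,tr]
E
python3 - <<'E'
from cans import *
for n,p in dict(A=(.467,.205),B=(.4023,.1668),C=(.3588,.234)).items():
    ctrl.set_gripper(.058,40); ctrl.movep([*p,.18],o)
    if ctrl.servo_line([*p,h],v=.12,f_stop=8): print(n,"hit",ctrl.current_position()); break
    f0=ctrl.current_contact_force(); ctrl.set_gripper(0,40); w=ctrl.current_width()
    ctrl.servo_line([*p,.16],v=.12); ctrl.hold(.3); f=[ctrl.current_contact_force()[2]]; ctrl.hold(.1); f.append(ctrl.current_contact_force()[2])
    df=f0[2]-np.mean(f); full=df>1.2; print(n,"w",round(w,4),"dF",round(df,2),"full",full)
    if w<.025 or 0.9<df<1.6 or df<.2: print("unsure"); break
    q,z0=(deck.pop(0),.05) if full else (tray.pop(0),.003)
    ctrl.servo_line([*q,.19],v=.3); ctrl.servo_line([*q,z0+h+.012],v=.15)
    hit=ctrl.servo_line([*q,z0+h-.004],v=.03,f_stop=3); z=ctrl.current_position()[2]
    print("  placed",hit,"floor z",round(z-h,4),"t",ctrl.current_clock())
    if not hit or abs(z-h-z0)>.004: print("odd"); break
    ctrl.set_gripper(.056); ctrl.servo_line([*q,.19],v=.2)
else:
    ctrl.movep([*W(-.13,.0),.40],down(2.7)); snap("w4"); snap("t4","top")
print(ctrl.current_clock())
E
```

```text
A w 0.0332 dF 2.01 full True
  placed True floor z 0.0508 t 33.7167
B w 0.0328 dF 2.64 full True
  placed True floor z 0.0506 t 41.1417
C w 0.0337 dF 0.37 full False
  placed True floor z 0.0034 t 48.3333
50.575
```

View pics/w4_b.png

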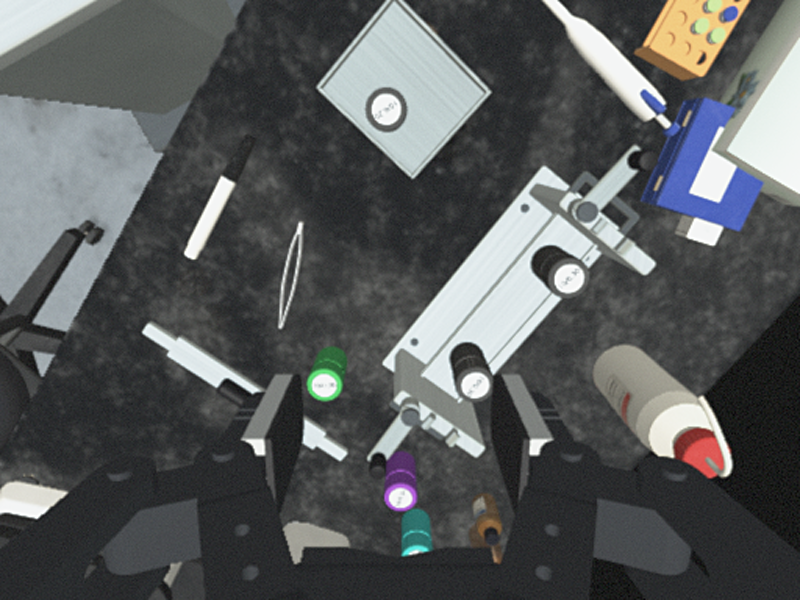

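The two full cans stand on the deck with lids at (567,279) and (473,385), and the empty can stands in the tray at (386,109). The bar lies on the bench. Next: check the lids, then view the bar from two places before gripping it.

```bash
python3 - <<'E'
from h import *
c4=load("w4")[1]
for u,v in((567,279),(473,385)): print("lid",(L(plane(c4,u*.64,v*.64,.112))*1e3).round(1))
q=W(-.15,-.25); R=[]
for k,d in enumerate([(0,0),(-.05,.05)]):
    ctrl.movep([q[0]+d[0],q[1]+d[1],.30],down(2.7)); im,c=snap(f"b{k}")
    g=im.min(2); m=((g>130)).astype(np.uint8); m[300:]=0
    m=cv2.morphologyEx(m,cv2.MORPH_CLOSE,np.ones((3,3)))
    u,v=proj(c,[*q,.01]); cs=cv2.findContours(m,cv2.RETR_EXTERNAL,cv2.CHAIN_APPROX_NONE)[0]
    cc=[x for x in cs if cv2.contourArea(x)>300]
    cc=sorted(cc,key=lambda x:-cv2.pointPolygonTest(x,(float(u),float(v)),True))[:1]
    X=np.array([plane(c,*p[0],.01)[:2] for p in cc[0]],np.float32)
    r=cv2.minAreaRect(X*1000); print(k,"rect mm",np.round(r[0],1),np.round(r[1],1),round(r[2],1),"expect",(q*1000).round(1))
    bx=cv2.boxPoints(r)/1000; 
    pts=cc[0][:,0,:].astype(float); e=pts@np.array([1,0]); R.append((c,cc[0]))
    cv2.drawContours(im,cc,-1,(0,0,255),1); cv2.imwrite(f"pics/b{k}d.png",im)
a,b=cv2.imread("pics/b0d.png"),cv2.imread("pics/b1d.png"); cv2.imwrite("pics/bd.png",cv2.resize(np.hstack([a,b]),(800,300)))
print(ctrl.current_clock())
E
```

```text
lid [-0.5 59. ]
lid [ -0.9 -60.7]
0 rect mm [546.2  55.5] [257.6  27. ] 27.4 expect [543.1  52.5]
1 rect mm [546.   55.3] [257.6  27.6] 27.4 expect [543.1  52.5]
52.1083
```

View pics/bd.png

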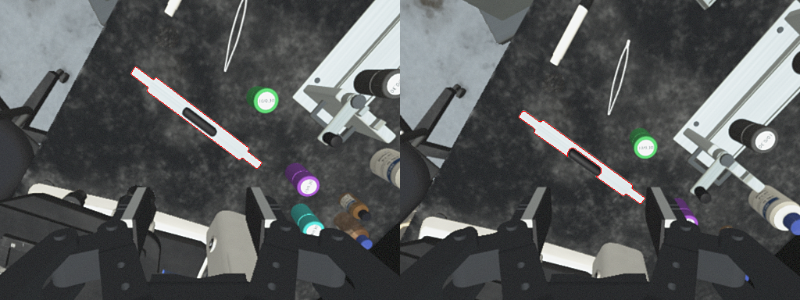

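Both views agree on the bar: centre (0.546, 0.0554), 27.4°, 258×27 mm, so it hasn't been knocked. The lids are at carrier (0, ±60), as intended. Putting the bar back now.

```bash
python3 - <<'E'
from h import *
b=np.array([.5461,.0554])
ctrl.set_gripper(.04,60); ctrl.movep([*b,.2],down(CY))
print(ctrl.servo_line([*b,.034],v=.1,f_stop=8))
f0=ctrl.current_contact_force(); ctrl.set_gripper(0,60); print("w",ctrl.current_width())
ctrl.servo_line([*b,.26],v=.15); ctrl.hold(.2); print("dF",(ctrl.current_contact_force()-f0).round(2))
p=W(-.0005,.0005)
ctrl.servo_line([*p,.26],down(CY+np.pi/2),v=.2)
ctrl.servo_line([*p,.168],v=.12); ctrl.hold(.2)
hit=ctrl.servo_line([*p,.142],v=.03,f_stop=4); print("seat",hit,ctrl.current_position(),"expect .148",ctrl.current_contact_force().round(1))
ctrl.set_gripper(.04,20); ctrl.servo_line([*p,.25],v=.15)
ctrl.movep([*W(-.10,.02),.38],down(2.7)); im,c=snap("w5"); print(ctrl.current_clock())
E
```

```text
False
w 0.012678989347681809
dF [-0.72  0.06 -2.1 ]
seat True [0.56018019 0.34362793 0.14858386] expect .148 [ 0.7 -0.   4.3]
63.7083
```

View pics/w5_b.png

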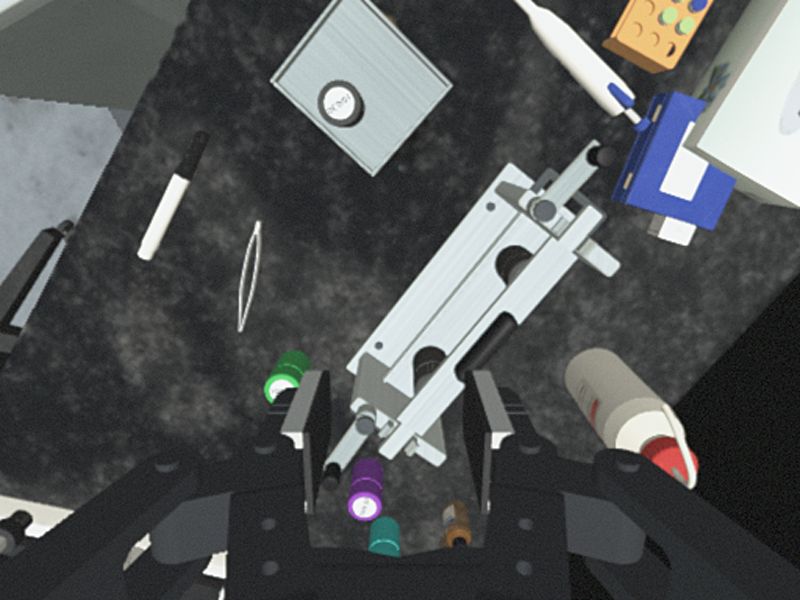

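The bar is seated over both cans, at the height it started from (0.1486 m against an expected 0.148). Closing the keepers.

```bash
python3 - <<'E'
from h import *
ok=turn("L",1.53,-.05)
if ok: ctrl.servo_line([.50,.40,.28]); ok=turn("R",1.53,-.05)
ctrl.servo_line([*W(-.11,.0),.36],down(2.7),v=.3); im,c=snap("w6"); snap("s6","side"); print(ctrl.current_clock())
u,v=np.int32(proj(c,[*W(0,0),.12])); print(u,v)
cv2.imwrite("pics/w6c.png",cv2.resize(im[max(v-115,0):v+115,max(u-150,0):u+150],None,fx=2.6,fy=2.6,interpolation=cv2.INTER_CUBIC))
E
```

```text
down hit False 0.1573926730367198
L F [ 0.1  0.5 -0.2] w 0.01780605832718561 t 68.4667
down hit False 0.1573538856827676
R F [ 0.8 -5.2 -0.5] w 0.018499136940040177 t 75.5583
77.575
328 217
```

View pics/w6c.png

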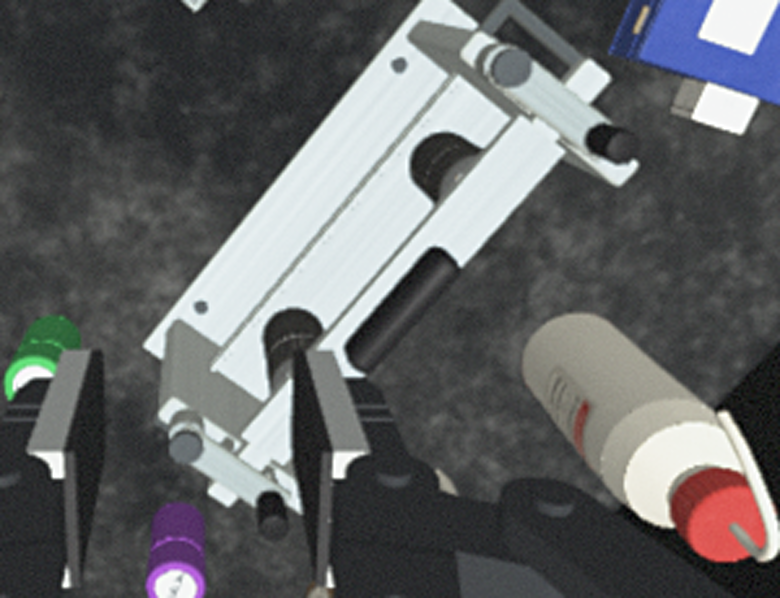

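View pics/s6_b.png

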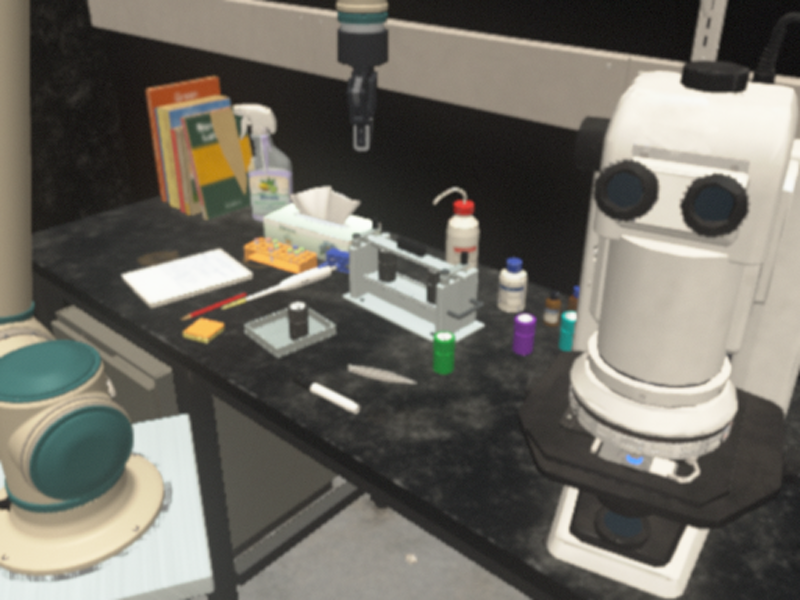

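The side view shows two cans on the deck under the bar, the empty can in the tray, and the bottles untouched. The right keeper reached its stop (5 N), but the left one showed no stop force, so I'll nudge it a little further and measure both.

```bash
python3 - <<'E'
from h import *
turn("L",.0,-.085,n=5)
p=ctrl.current_position(); ctrl.servo_line([p[0],p[1],.3]); ctrl.servo_line([*W(-.02,-.05),.40],down(2.7),v=.3); im,c=snap("w7")
S=[]
for y in(.107,-.107):
    u,v=np.int32(proj(c,[*W(-.01,y),.14])); print(u,v)
    a=im[max(v-30,0):max(v-30,0)+60,u-40:u+40]; S.append(cv2.resize(a,(400,300),interpolation=cv2.INTER_CUBIC))
    for x,z in((-.034,.137),(.015,.155)): print("expect closed px in crop",(proj(c,[*W(x,y),z])-[u-40,max(v-30,0)])*5)
cv2.imwrite("pics/w7c.png",np.hstack(S)); print(ctrl.current_clock())
E
```

```text
down hit False 0.15739803417985276
L F [0.6 1.1 0.5] w 0.01771207987225939 t 81.9333
349 47
expect closed px in crop [113.15864461  80.52190257]
expect closed px in crop [310.91198884 222.35903916]
231 199
expect closed px in crop [122.21694935  90.03432127]
expect closed px in crop [282.48391145 230.91244772]
85.9917
```

View pics/w7c.png

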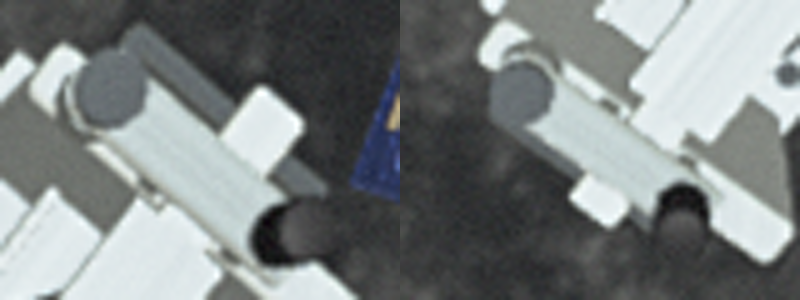

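Both knobs sit within about 1 px of their fully closed positions: (308,228) against (311,222), and (283,235) against (282,231), in the 5× crop. Handing in.

```bash
python3 -c "
from bench import ctrl
print(ctrl.close_job())"
```

```text
the job is handed in; nothing more can be done
None
```

The job is handed in at about 86 s of the 210 s allowed: of the three cans present, the two full ones are on the deck under the reseated bar with both keepers closed over it, the empty one stands in the tray, and the bottles and look-alikes were left alone.

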